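Re-index the shooting-board fence from square to 45 degrees

TASK

The fence of the shooting board is pinned square for butt joints. Set it for mitres: pull its sprung index pin out by the black knob, swing the fence over to the 45-degree hole (the last one, in the red block) and release the pin so that it drops fully home there. Never force the pin against the plate or the wall of a hole, and leave the plane and the other things lying about where they are.

Things in the scene. Friction and masses are not known exactly. Their poses are not given: they have to be found in the camera images.
- board: Shooting board fixed to the bench: plywood base 400 (x) x 360 (y) x 18 mm, on it a platform 18 mm thick (top 36 mm above the bench) that leaves an 80 mm wide chute along the -y edge. Origin: centre of the underside; x points away from the operator, y to the left, z up. A 44 mm wide aluminium index plate in an arc lies flush with the platform top.
- pivot (a point): On the fence's vertical pivot axis, at the height of the platform top; board frame (140, -75, 36) mm. Five brass-bushed holes lie in the index plate on a 190 mm radius about it, at fence angles 0 (square), 22.5, 30, 36 and 45 degrees. The pin has 0.8 mm of play either way along the arc in a hole; the bushings are sharp-edged, without lead-in.
- mitre_mark (a point): Nominal place of the 45-degree hole on the plate, fixed to the board. The bushing itself sits in a small red block that is trimmed along an arc slot to suit the frame in hand, then clamped: it may be up to 2 degrees (7 mm along the arc) to either side of this point, so it has to be found by feel or seen. The other four holes are true.
- fence (a joint): Fence angle about the pivot, rad: 0 = square (fence along board +y), grows as the free end swings towards board -x (counter-clockwise from above); 0.785 = 45 degrees. Travel -0.06 to 0.90. Stiff pivot: stays where it is left; about 2 N at the knob turns it. The fence is a bar 32 mm wide, centred on the pivot line, from 2 to 32 mm above the platform.
- fence_end (a point): Top of the fence's free end, on its centre line, 250 mm from the pivot axis, 32 mm above the platform.
- knob (a joint): Pull of the index plunger, m, straight up: 0 = pin fully home, 8 mm deep in a hole; 0.008 = pin tip level with the plate (its reading while the pin rides on the plate between holes); travel ends at 0.016. A spring pushes it down with 6 N at 0, 9 N at 8 mm, 12 N at 16 mm. A red band on the stem shows under the knob while the pin is out.
- knob_grip (a point): Middle of the black ribbed knob on the fence, on its axis, 190 mm from the pivot axis; 56 mm above the platform when home. Knob 24 mm across (27 mm over the 5 mm cap on top), from 13 mm below to 14 mm above this point; it moves up and down but does not turn. Below it a steel housing 20 mm across, 10 mm high, on the fence top, which is 24 mm below this point when home.
- pin: Steel index pin, 7.6 mm across, fixed in the knob, down through the fence. Origin on its axis, level with the platform top when home; the flat tip, edges rounded to 1.5 mm, is 8 mm lower. It bears only on the index plate and its holes; riding on the plate under its spring it presses with 9 N, and turning the fence then takes 4 to 10 N at the knob. More than 25 N on it counts as forcing it.
- plane: Wooden smoothing plane, 240 mm long, 1.5 kg, lying on its side in the chute of the board with its front horn pointing away from the platform. Origin: centre of its underside as it lies. Leave alone.
- strip_a: Picture-frame moulding 160 x 30 x 18 mm lying ready on the platform, along and about 65 mm (centre to centre) in front of where the fence will be at 45 degrees. Origin: centre of its underside. Leave alone.
- strip_b: Picture-frame moulding 300 x 30 x 18 mm on the bench. Origin: centre of its underside. Leave alone.
- square: Try square on the bench: dark stock 120 x 24 x 16 mm, steel blade 200 mm. Origin: underside of the stock. Leave alone.
- glue: White glue bottle with a red nozzle, 60 mm across, 172 mm high. Origin: centre of its foot. Leave alone.
- chisel: Chisel lying on the bench, 255 mm long. Origin: underside, near the ferrule. Leave alone.
- pencil: Red pencil on the bench, 175 mm long. Origin: underside, mid length. Leave alone.

How it is judged:
By the outcome, as a careful person would: the job done as asked, in the order asked, and still so for the second after the job is handed in, with the robot touching nothing.
It also fails if it takes over 48 s, if anything falls off the work surface, if the arm or the gripper's body presses on something with over 40 N, if the wrist force passes 120 N, or if a joint passes its speed limit or range.

ROBOT

A 6-joint arm with a two-finger parallel gripper is mounted at the origin on the work surface. World frame = base frame: x ahead of the robot, y to its left, z up, the work surface at z = 0. Lengths are in m, angles in rad, forces in N, time in s.
With the tool pointing down it reaches from about 0.35 to 0.975 m from the base axis. Payload 4.9 kg.
Tool frame: the origin (TCP) lies on the centre line of the jaws, within the pads' length; the fingertips stand manip.tip_reach ahead of it and the grasp point (between the pads) is the TCP (manip.tip_reach is the distance from the TCP to the fingertips, in m); z points along the fingers, y is the line along which they close (so a half turn about z gives the same grasp; the last joint's range is limited). The gripper opens to 85 mm and grips with 20 to 120 N. Pads are 22 mm wide; open, the fingers measure 114 mm over their backs; the gripper's body (76 mm by 85 mm) begins 54 mm behind the grasp point. The pads swing forward as they close: fully open they stand 13 mm farther back than shut.
Start: joints at [-1.3, 0.053, 1.613, -0, 1.476, -0.119], TCP at [0.237, -0.578, 0.25] pointing down, gripper open.
Joint ranges: [-3.01, 3.01], [-1.01, 2.22], [0.06, 2.58], [-1.02, 4.17], [0.09, 2.62], [-3.14, 3.14]. Speed limits (rad/s): [2.57, 2.57, 3.14, 3.14, 3.14, 3.14].

INTERFACE

Orientations are given as a unit quaternion [w, x, y, z].
In Python, from plant import manip gives the robot as it stands. The module is installed in compiled form; this text tells all that it offers.
- The arm moves only by the tool move_arm, never from a script. Its argument "rows" is a list of rows, each a list of 7 numbers: the shift along the tool's x, y, z in cm, then the turn, a rotation vector about the tool's x, y, z in degrees, then the opening, from -1 (shut) to 1 (fully open). In form: [[tx, ty, tz, ax, ay, az, jaw], ...]. A call has 1 to 20 rows; each row shifts and turns the commanded pose from where the row before left it, along the tool's axes as they then stand; what a row does not reach is not made up. A row lasts 1/12 s, in which the tool goes at most 41.7 mm and 7.16 degrees, less where a joint would pass 70% of its speed; a pose out of reach is approached as far as the arm can. A call is refused whole if a number of a shift passes 4.17 or a number of a turn 7.16, either way. A call with a gripper value outside its range is refused whole. The fingers move at their own pace and stop on an object; the grip force is fixed at half the most. Time passes only in rows, so rows that do not move let the fingers close. It gives the time, the measured TCP pose, the force, the opening and the grip force at its end, in the units of the state.
- manip.state(): the state, without advancing time (a new reading comes with each control period).
- manip.grab_frame(name): name is "scene" or "top"; returns a dict with "img" (384x512x3 uint8, blue, green, red), "mtx" (3x3 intrinsics, pixels), "k1" (the pictures are not rectified: a ray, as slopes to the right and down, at radius r is drawn at 1 + k1 r^2 times it, then the intrinsics apply), "R" (3x3) and "t" (3): a world point X has camera coordinates R X + t. Camera axes: x right, y down, z forward; pixel columns grow to the right and rows downward; lengths in m; the calibration is good to about 2 mm. A picture is of the moment at which its call begins. There is no depth.
- manip.job_done(): hands the job in; it is judged then, once.
The state is a dict: "time": time; "joint_pos": joint angles; "joint_vel": joint speeds; "joint_efforts": joint torques, N m; "tool_pos": TCP position; "tool_rot": TCP orientation; "contact_force": force on the tool from outside, world axes, zero at the start; "ft_torque": the same for the moment, N m; "gripper_width": opening from 0.0 (shut) to 1.0 (fully open); "grasp_force": force on a finger pad.
Only numpy, scipy, OpenCV 4.12 (cv2) and the standard library are available. Lean on these libraries where they do the work, as an engineer would, in place of code of your own. Each camera call takes 0.05 s, during which the arm holds its last target. There are 200 camera calls.

## Working session

There is one attempt and no reset: what is moved stays moved. The work goes in short steps, Python scripts to look and compute and a tool call to move; the robot and the scene stay as the last step left them, time stands still between calls to the robot, and variables do not carry over. Pictures are saved under pics/ and viewed, at most 10 in all, crops included, and the job is handed in when it is done.

Besides the shell and the picture viewer there is one more tool, called after ">>>" as name(argument=value, ...) on one line, values as JSON. move_arm: Moves the arm, as the interface text tells. Its arguments: {"type":"object","properties":{"rows":{"type":"array","items":{"type":"array","items":{"type":"number"}}}},"required":["rows"]}

```bash
mkdir -p pics
python3 - <<'E'
from plant import manip
import cv2,numpy as np
np.set_printoptions(precision=4,suppress=True)
for n in("scene","top"):
    f=manip.grab_frame(n); np.savez(f"f_{n}.npz",**f)
    cv2.imwrite(f"pics/{n}0.png",cv2.resize(f["img"],(800,600),interpolation=cv2.INTER_CUBIC))
    print(n,f["mtx"],f["k1"],f["R"],f["t"],-f["R"].T@f["t"])
print(manip.state(),manip.tip_reach)
E
```

```text
scene [[385.277    0.     252.8436]
 [  0.     385.277  190.6994]
 [  0.       0.       1.    ]] -0.0007886341455827241 [[-0.3724  0.928   0.0129]
 [ 0.7512  0.3096 -0.583 ]
 [-0.545  -0.2074 -0.8124]] [ 0.2405 -0.3426  1.4264] [1.1243 0.1787 0.9559]
top [[468.4445   0.     251.3796]
 [  0.     468.4445 187.798 ]
 [  0.       0.       1.    ]] 0.06230012452039205 [[-0.0284 -0.9995  0.0122]
 [-0.9838  0.0258 -0.1775]
 [ 0.1771 -0.0171 -0.9841]] [-0.0321  0.5408  1.2394] [ 0.3117 -0.0249  1.316 ]
{'time': 0.1, 'joint_pos': array([-1.3   ,  0.0533,  1.6141, -0.    ,  1.476 , -0.119 ]), 'joint_vel': array([ 0.0004, -0.0018, -0.0039, -0.0002,  0.0019,  0.0001]), 'joint_efforts': array([  0.0005, -39.4898, -37.1364,  -0.0001,   0.0038,  -0.    ]), 'tool_pos': array([ 0.2374, -0.5776,  0.2492]), 'tool_rot': array([-0.0009,  0.9811,  0.1937, -0.0001]), 'contact_force': array([0.5166, 1.0273, 0.3385]), 'ft_torque': array([0.0084, 0.0206, 0.0324]), 'grasp_force': 0.0, 'gripper_width': 0.9983171422349464} 0.019
```

View pics/scene0.png

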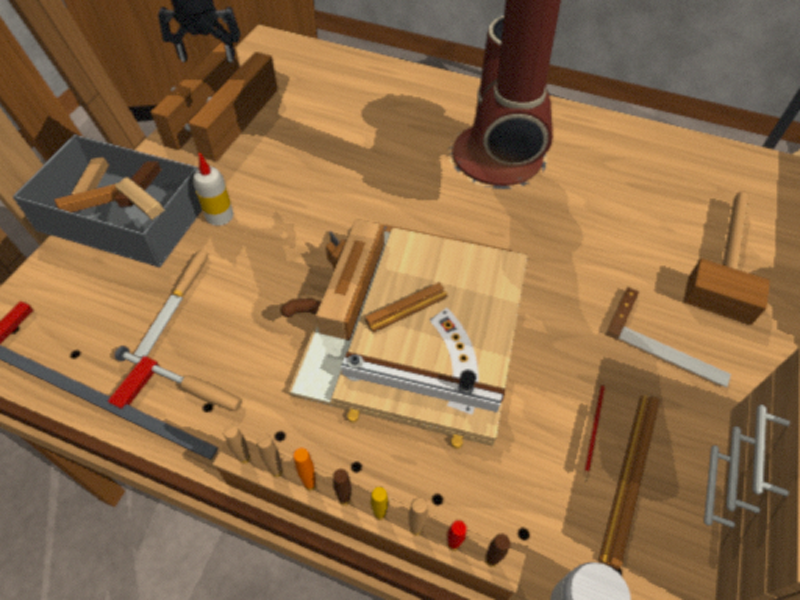

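View pics/top0.png

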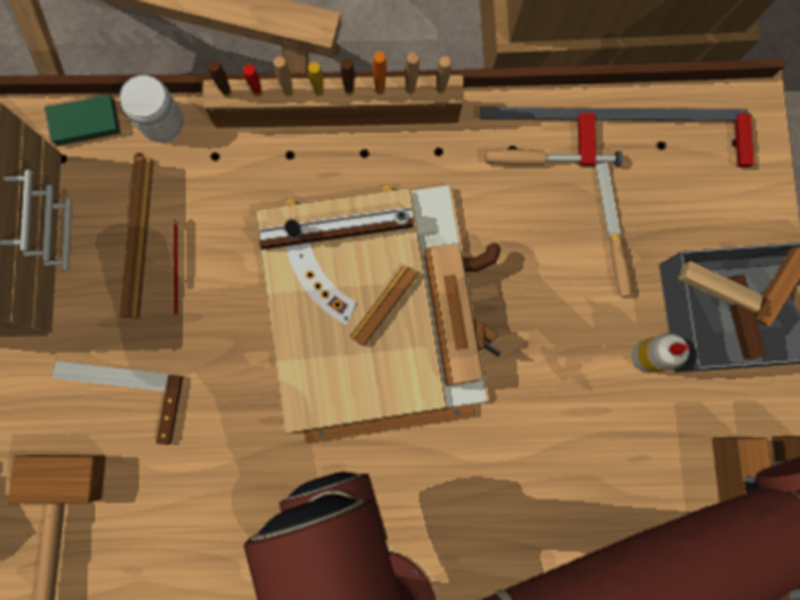

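Both views show the board with the fence at its far edge. In the top view (800 px scale), the knob is near (292,228), the pivot near (402,215) and the red block near (340,305). I'll enlarge both.

Run:
```python
import cv2,numpy as np
for n,(x,y) in dict(scene=(205,180),top=(160,112)).items():
    im=np.load(f"f_{n}.npz")["img"][y:y+96,x:x+128]
    im=cv2.resize(im,None,fx=6.25,fy=6.25,interpolation=cv2.INTER_CUBIC)
    cv2.imwrite(f"pics/{n}_crop.png",im)
```

```text
(no output)
```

View pics/scene_crop.png

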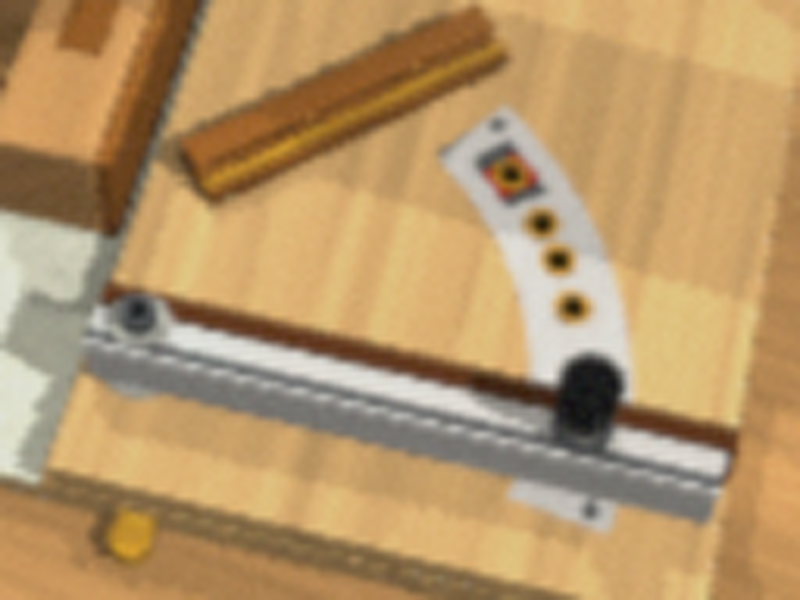

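View pics/top_crop.png

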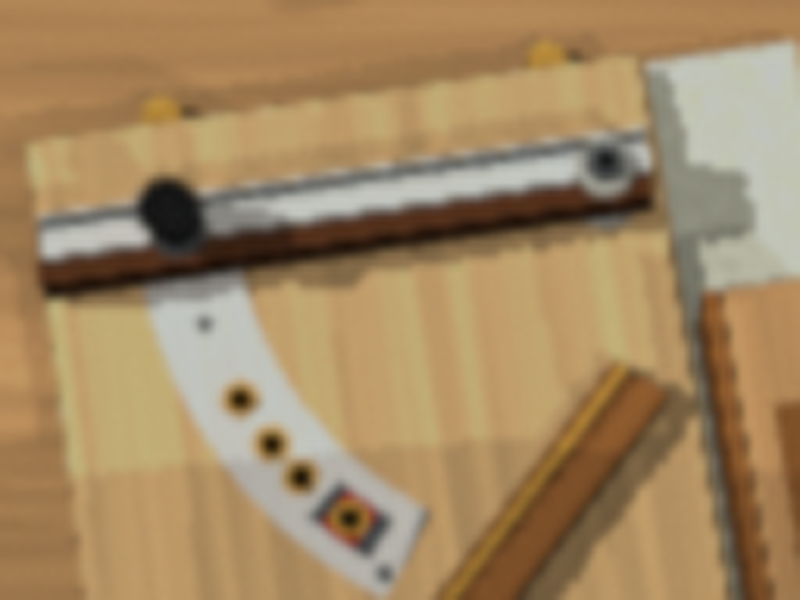

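Scene crop:
- 22.5/30/36 holes at (573,307), (558,260) and (541,222), 45 bushing at (511,174)
- knob cap at (592,375), pivot at (138,313)

Top crop:
- holes at (240,399), (271,443) and (301,477), 45 bushing at (349,518)
- knob cap at (169,209), pivot at (606,160)

Next I triangulate these and fit the board pose.

```bash
cat > h.py <<'E'
import numpy as np,cv2
from scipy.optimize import least_squares
np.set_printoptions(precision=4,suppress=True)
F={n:dict(np.load(f"f_{n}.npz")) for n in("scene","top")}
O=dict(scene=(205,180),top=(160,112))
def proj(n,X):
    f=F[n]; d=np.array([float(f["k1"]),0,0,0,0])
    return cv2.projectPoints(np.atleast_2d(X).astype(float),cv2.Rodrigues(f["R"])[0],f["t"],f["mtx"],d)[0][:,0]
def px(n,uv): return (np.array(uv,float)+.5)/6.25-.5+np.array(O[n])
def tri(us,ut):
    r=lambda X:np.r_[proj("scene",X)[0]-px("scene",us),proj("top",X)[0]-px("top",ut)]
    s=least_squares(r,[.55,0,.05]); return s.x,s.fun
E
python3 - <<'E'
from h import *
P=dict(h22=((573,307),(240,399)),h30=((558,260),(271,443)),h36=((541,222),(301,477)),h45=((511,174),(349,518)),knob=((592,375),(169,209)),piv=((138,313),(606,160)))
T={}
for k,v in P.items():
    T[k],e=tri(*v); print(k,T[k]*1000,e)
def hole(p,a,r=.19,z=0):
    x,y,yaw,zz=p; b=yaw+np.pi/2+a
    return np.array([x+r*np.cos(b),y+r*np.sin(b),zz+z])
# p: pivot x,y,yaw, platform z ; q: 45 angle ; per-camera pixel biases mild prior
def res(s):
    p=s[:4];b=dict(scene=s[5:7],top=s[7:9]);o=[]
    for k,a,z,w in(("h22",np.radians(22.5),0,1),("h30",np.radians(30),0,1),("h36",np.radians(36),0,1),("h45",s[4],0,1),("knob",0,.070,.7)):
        for i,n in enumerate(("scene","top")):
            o+=list(w*(proj(n,hole(p,a,z=z))[0]+b[n]-px(n,P[k][i])))
    for i,n in enumerate(("scene","top")):
        o+=list(.7*(proj(n,[p[0],p[1],p[3]+s[9]])[0]+b[n]-px(n,P["piv"][i])))
    return np.r_[o,s[5:9]*.5,(s[3]-.036)*300,(s[9]-.035)*100]
s=least_squares(res,np.r_[T["piv"][:2],.1,.036,.785,0,0,0,0,.035])
print(s.x*1000,"yaw deg",np.degrees(s.x[2]),"45 at",np.degrees(s.x[4]));print(s.fun)
p=s.x[:4]
for a in(0,22.5,30,36,np.degrees(s.x[4])): print(a,hole(p,np.radians(a))*1000)
E
```

```text
h22 [580.8401 101.3266  35.3063] [-0.2732 -0.0293 -0.2703  0.0659]
h30 [560.4999  87.6775  35.4666] [-0.253  -0.0276 -0.2462  0.0611]
h36 [544.7221  74.4282  35.9702] [-0.2215 -0.0246 -0.2128  0.0538]
h45 [525.6557  53.4829  36.3167] [-0.2443 -0.0279 -0.2305  0.0603]
knob [649.3125 123.9062 105.7761] [-0.3139 -0.033  -0.3276  0.0782]
piv [675.7454 -63.8819  73.8443] [-0.2687 -0.0392 -0.2684  0.0934]
[ 675.0429  -63.8667  128.2391   35.9791  778.093   266.6733  114.1911
  186.4055 -121.7257   36.9813] yaw deg 7.347560018742476 45 at 44.581445867340506
[-0.0775 -0.1907  0.0357  0.0178 -0.0571 -0.2724  0.1067  0.1547  0.0142
  0.0457  0.0195 -0.0343 -0.0282  0.0785  0.0329  0.0244  0.0282  0.4224
 -0.2838 -0.4058  0.089   0.0209 -0.0609  0.2171  0.1333  0.0571  0.0932
 -0.0609 -0.0063  0.1981]
0 [650.7442 124.5731  35.9791]
22.5 [580.481  100.9303  35.9791]
30 [559.7797  87.1776  35.9791]
36 [544.6227  74.3019  35.9791]
44.581445867340506 [525.4659  53.2944  35.9791]
```

The fit agrees with the text: hole heights are 35–36 mm, the knob cap is at 106 mm, yaw is 7.3° and the 45 bushing is near 44.6°. The knob axis is at about (0.651, 0.125). I'll grip along the fence, so any off-centre squeeze goes into the pivot and not the pin. First I move over it.

>>> move_arm(rows=[[3.2,-2.4,0.2,0,0,0,1],[3.2,-2.4,0.2,0,0,0,1],[3.2,-2.4,0.2,0,0,0,1],[3.2,-2.4,0.2,0,0,0,1],[3.2,-2.4,0.2,0,0,0,1],[3.2,-2.4,0.2,0,0,0,1],[3.2,-2.4,0.2,0,0,0,1],[3.2,-2.4,0.2,0,0,0,1],[3.2,-2.4,0.2,0,0,0,1],[3.2,-2.4,0.2,0,0,0,1],[3.2,-2.4,0.2,0,0,0,1],[3.2,-2.4,0.2,0,0,0,1],[3.2,-2.4,0.2,0,0,0,1],[3.2,-2.4,0.2,0,0,0,1],[3.2,-2.4,0.2,0,0,0,1],[3.2,-2.4,0.2,0,0,0,1],[3.2,-2.4,0.2,0,0,0,1],[3.2,-2.4,0.2,0,0,0,1],[3.2,-2.4,0.2,0,0,0,0.5],[3.2,-2.4,0.2,0,0,0,0.2]])

```text
time: 1.77
tool_pos: [0.6475, 0.1111, 0.2095]
tool_rot: [-0.0, 0.981, 0.194, -0.0]
contact_force: [0.5, -0.9, 0.0]
gripper_width: 0.747
grasp_force: 0.0
```

>>> move_arm(rows=[[0,0,0,0,0,5,0.2],[0,0,0,0,0,5,0.2],[0,0,0,0,0,5,0.2],[0,0,0,0,0,0,0.2]])

```text
time: 2.1
tool_pos: [0.6468, 0.1096, 0.2094]
tool_rot: [-0.0, 0.998, 0.064, -0.001]
contact_force: [0.5, 0.4, -0.0]
gripper_width: 0.6
grasp_force: 0.0
```

```bash
cat >> h.py <<'E'
from scipy.spatial.transform import Rotation as Ro
PIV=np.array([.6750,-.0639]); YAW=7.348
def st():
    from plant import manip
    s=manip.state(); q=s["tool_rot"]; R=Ro.from_quat(np.r_[q[1:],q[0]])
    return s,R
def to(X,a):   # tool-frame shift cm and turn deg to world point X, tool y along -fence at fence angle a deg
    s,R=st(); d=R.inv().apply(np.array(X)-s["tool_pos"])*100
    b=np.radians(YAW+90+a); y=-np.array([np.cos(b),np.sin(b),0]); z=np.array([0,0,-1.]); 
    G=Ro.from_matrix(np.c_[np.cross(y,z),y,z])
    print("t",s["time"],"pos mm",s["tool_pos"]*1000,"F",s["contact_force"],"w",s["gripper_width"]*85,"gf",s["grasp_force"])
    print("shift cm",d,"turn deg",(R.inv()*G).as_rotvec(degrees=True),"fence ang of tool",np.degrees(np.arctan2(s["tool_pos"][1]-PIV[1],s["tool_pos"][0]-PIV[0]))-90-YAW)
def knob(a,z): 
    b=np.radians(YAW+90+a); return np.r_[PIV+.19*np.array([np.cos(b),np.sin(b)]),z]
E
python3 -c "
from h import *
to(knob(0,.15),0)"
```

```text
t 2.1 pos mm [646.7918 109.5536 209.3861] F [ 0.5131  0.362  -0.0202] w 51.002952189768116 gf 0.0
shift cm [ 0.5867 -1.4362  5.9379] turn deg [-0.0057  0.084  -0.0505] fence ang of tool 1.8889494935975213
```

>>> move_arm(rows=[[0.2,-0.5,2,0,0,0,0.2],[0.2,-0.5,2,0,0,0,0.2],[0.2,-0.45,2,0,0,0,0.2],[0,0,2,0,0,0,0.2],[0,0,1.5,0,0,0,0.1],[0,0,1.2,0,0,0,0],[0,0,0.9,0,0,0,-0.1],[0,0,0,0,0,0,-0.1],[0,0,0,0,0,0,-0.1]])

```text
time: 2.85
tool_pos: [0.6512, 0.124, 0.0943]
tool_rot: [0.0, 0.998, 0.064, -0.0]
contact_force: [0.5, 0.2, 0.8]
gripper_width: 0.447
grasp_force: 0.0
```

Run:
```python
from h import *
from plant import manip
to(knob(0,.093),0)
im=[]
for n,(x,y) in dict(scene=(265,195),top=(150,112)).items():
    f=manip.grab_frame(n)["img"][y:y+72,x:x+64]
    im.append(cv2.resize(f,None,fx=6.25,fy=6.25,interpolation=cv2.INTER_CUBIC))
cv2.imwrite("pics/grasp.png",np.hstack(im))
```

```text
t 2.85 pos mm [651.2322 124.05    94.2929] F [0.4868 0.2391 0.7952] w 37.99552962953114 gf 0.0
shift cm [-0.0465 -0.0554  0.1293] turn deg [-0.0003  0.0124 -0.0091] fence ang of tool -0.14073395844832337
```

View pics/grasp.png

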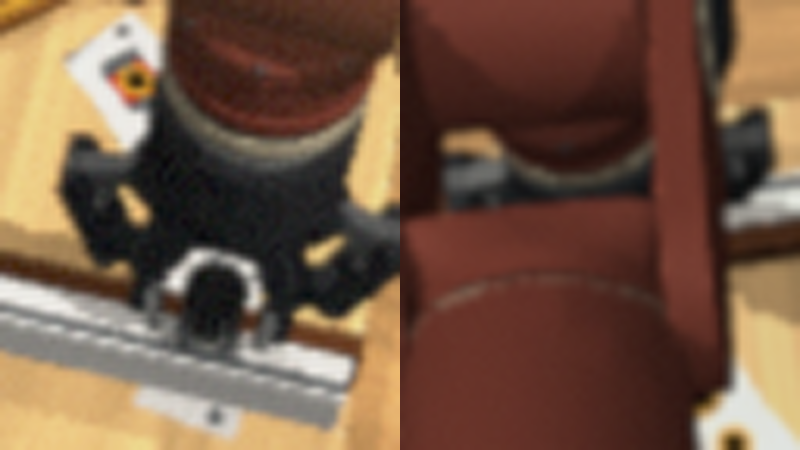

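The knob (213,305) sits midway between the fingertips (155 and 268), above the fence top. I'll close gently and watch the force.

>>> move_arm(rows=[[0,0,0.05,0,0,0,-0.2],[0,0,0,0,0,0,-0.28],[0,0,0,0,0,0,-0.34],[0,0,0,0,0,0,-0.36],[0,0,0,0,0,0,-0.36]])

```text
time: 3.37
tool_pos: [0.6514, 0.1244, 0.0943]
tool_rot: [-0.0, 0.998, 0.064, 0.0]
contact_force: [-0.4, 0.4, 0.5]
gripper_width: 0.322
grasp_force: 0.4
```

>>> move_arm(rows=[[0,0,0,0,0,0,-0.39],[0,0,0,0,0,0,-0.39]])

```text
time: 3.53
tool_pos: [0.6514, 0.1246, 0.0943]
tool_rot: [-0.0, 0.998, 0.064, 0.0]
contact_force: [-0.7, 2.1, 1.8]
gripper_width: 0.309
grasp_force: 8.6
```

>>> move_arm(rows=[[0,0,0,0,0,0,-0.42],[0,0,0,0,0,0,-0.42]])

```text
time: 3.7
tool_pos: [0.6515, 0.1246, 0.0944]
tool_rot: [-0.0, 0.998, 0.064, 0.0]
contact_force: [-0.8, 2.7, 2.9]
gripper_width: 0.294
grasp_force: 26.2
```

>>> move_arm(rows=[[0,0,0,0,0,0,-0.5],[0,0,0,0,0,0,-0.6],[0,0,0,0,0,0,-1],[0,0,0,0,0,0,-1]])

```text
time: 4.03
tool_pos: [0.6515, 0.1246, 0.0945]
tool_rot: [-0.0, 0.998, 0.064, 0.0]
contact_force: [-1.0, 3.9, 5.1]
gripper_width: 0.28
grasp_force: 58.4
```

>>> move_arm(rows=[[0,0,-0.2,0,0,0,-1],[0,0,-0.2,0,0,0,-1],[0,0,-0.1,0,0,0,-1],[0,0,0,0,0,0,-1]])

```text
time: 4.37
tool_pos: [0.6504, 0.1244, 0.0963]
tool_rot: [-0.0, 0.998, 0.064, -0.001]
contact_force: [4.0, 3.9, -6.8]
gripper_width: 0.284
grasp_force: 59.1
```

>>> move_arm(rows=[[0.1,0,0,0,0,0,-1],[0,0,-0.2,0,0,0,-1],[0,0,-0.2,0,0,0,-1],[0,0,0,0,0,0,-1]])

```text
time: 4.7
tool_pos: [0.6507, 0.1245, 0.1012]
tool_rot: [-0.0, 0.998, 0.064, -0.002]
contact_force: [-0.7, 3.9, -8.7]
gripper_width: 0.279
grasp_force: 59.2
```

>>> move_arm(rows=[[0,0,-0.2,0,0,0,-1],[0,0,-0.2,0,0,0,-1],[0,0,-0.1,0,0,0,-1],[0,0,0,0,0,0,-1]])

```text
time: 5.03
tool_pos: [0.6511, 0.1245, 0.1071]
tool_rot: [-0.0, 0.998, 0.064, -0.001]
contact_force: [-2.1, 4.3, -10.4]
gripper_width: 0.28
grasp_force: 59.3
```

Run:
```python
from h import *
to(knob(0,.107),0)
# constant-row arc: rows turning 3 deg each about tool z; chord in tool axes (shift first, tool at start yaw)
for w in (2,3):
    h=np.radians(w/2); c=2*19*np.sin(h)
    print(w,"chord cm",c,"tool x",-c*np.cos(h),"tool y",c*np.sin(h))
s,R=st(); print(R.as_matrix())
```

```text
t 5.0333 pos mm [651.134  124.4705 107.0733] F [ -2.0773   4.2563 -10.3905] w 23.823857886258715 gf 59.276182651519775
shift cm [-0.0422 -0.0124  0.0074] turn deg [-0.0257  0.1464 -0.0187] fence ang of tool -0.12726683960849616
2 chord cm 0.6631914446167735 tool x -0.6630904373475185 tool y 0.011574286637181129
3 chord cm 0.9947240356991798 tool x -0.9943831686159328 tool y 0.0260388396630964
[[ 0.9918  0.1276 -0.0026]
 [ 0.1276 -0.9918  0.0001]
 [-0.0026 -0.0004 -1.    ]]
```

The pin is out: 12.6 mm of lift at 10.4 N, which matches the spring. Now the swing, starting with a part.

>>> move_arm(rows=[[-0.33,0,0,0,0,-1,-1],[-0.66,0.01,0,0,0,-2,-1],[-0.66,0.01,0,0,0,-2,-1],[-0.66,0.01,0,0,0,-2,-1],[-0.66,0.01,0,0,0,-2,-1],[0,0,0,0,0,0,-1]])

```text
time: 5.53
tool_pos: [0.622, 0.1183, 0.1075]
tool_rot: [-0.0, 0.99, 0.143, -0.001]
contact_force: [-3.2, 4.3, -11.3]
gripper_width: 0.284
grasp_force: 59.3
```

```bash
python3 -c "
from h import *
to(knob(9,.107),9)"
```

```text
t 5.5333 pos mm [621.9871 118.312  107.4889] F [ -3.1598   4.3098 -11.3011] w 24.16588134561545 gf 59.339972734451294
shift cm [-0.0417 -0.0233  0.0489] turn deg [-0.0211  0.0657  0.0486] fence ang of tool 8.873863901969926
```

>>> move_arm(rows=[[-0.66,0.01,0,0,0,-2,-1],[-1,0.02,0,0,0,-3,-1],[-1,0.02,0,0,0,-3,-1],[-1,0.03,0,0,0,-3,-1],[-1,0.02,0,0,0,-3,-1],[-1,0.02,0,0,0,-3,-1],[-1,0.03,0,0,0,-3,-1],[-1,0.02,0,0,0,-3,-1],[-1,0.02,0,0,0,-3,-1],[-1,0.03,0,0,0,-3,-1],[-0.66,0.01,0,0,0,-2,-1],[-0.33,0,0,0,0,-1,-1],[0,0,0,0,0,0,-1],[0,0,0,0,0,0,-1]])

```text
time: 6.7
tool_pos: [0.5333, 0.0619, 0.1074]
tool_rot: [0.0, 0.913, 0.409, -0.001]
contact_force: [-4.6, 1.5, -12.6]
gripper_width: 0.28
grasp_force: 59.4
```

Run:
```python
from h import *
from plant import manip
to(knob(44.6,.107),44.6)
im=[]
for n,(x,y) in dict(scene=(260,175),top=(180,120)).items():
    f=manip.grab_frame(n)["img"][y:y+72,x:x+64]
    im.append(cv2.resize(f,None,fx=6.25,fy=6.25,interpolation=cv2.INTER_CUBIC))
cv2.imwrite("pics/swung.png",np.hstack(im))
```

```text
t 6.7 pos mm [533.3161  61.9256 107.4193] F [ -4.643    1.4991 -12.5562] w 23.83771996506343 gf 59.4187992811203
shift cm [-1.1782 -0.0121  0.0447] turn deg [-0.0616  0.1316 -3.669 ] fence ang of tool 41.044590312628074
```

View pics/swung.png

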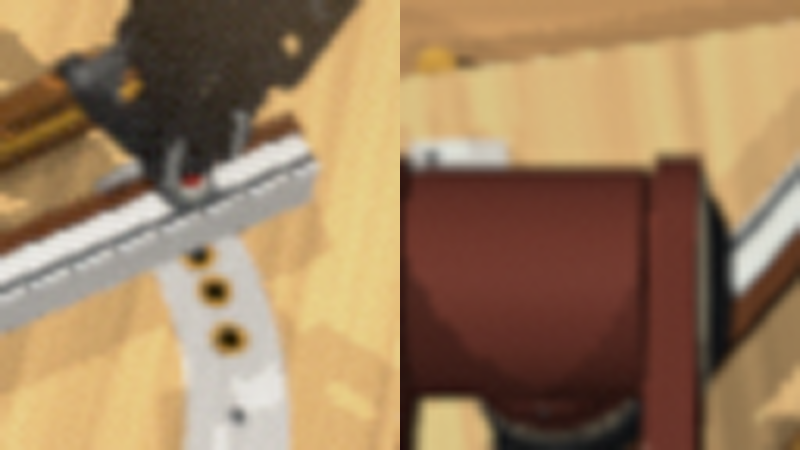

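The red band shows at (190,182), so the pin is out, and the fence has passed the 36 hole. Next I move above the measured bushing angle.

>>> move_arm(rows=[[-0.4,0,0,0,0,-1.2,-1],[-0.4,0,0,0,0,-1.2,-1],[-0.33,0,0,0,0,-1.1,-1],[0,0,0,0,0,0,-1],[0,0,0,0,0,0,-1]])

```text
time: 7.22
tool_pos: [0.5266, 0.0539, 0.1076]
tool_rot: [-0.0, 0.9, 0.437, -0.0]
contact_force: [-4.3, 3.2, -11.6]
gripper_width: 0.278
grasp_force: 59.4
```

```bash
python3 -c "
from h import *
to(knob(44.45,.1035),44.6)"
```

```text
t 7.2167 pos mm [526.578   53.8938 107.6222] F [ -4.2695   3.1782 -11.5637] w 23.646748030511265 gf 59.426618814468384
shift cm [-0.0774 -0.0514  0.4123] turn deg [-0.0351  0.041  -0.15  ] fence ang of tool 44.21504885423663
```

>>> move_arm(rows=[[-0.08,-0.04,0,0,0,-0.2,-1],[0,0,0.2,0,0,0,-1],[0,0,0.15,0,0,0,-1],[0,0,0,0,0,0,-1]])

```text
time: 7.55
tool_pos: [0.5263, 0.0536, 0.1043]
tool_rot: [0.0, 0.899, 0.439, 0.0]
contact_force: [-2.3, 3.3, -10.5]
gripper_width: 0.278
grasp_force: 59.5
```

>>> move_arm(rows=[[0,0,0.1,0,0,0,-1],[0,0,0.05,0,0,0,-1],[0,0,0,0,0,0,-1]])

```text
time: 7.8
tool_pos: [0.5263, 0.0535, 0.103]
tool_rot: [0.0, 0.899, 0.439, 0.0]
contact_force: [-2.4, 4.1, -8.6]
gripper_width: 0.279
grasp_force: 59.5
```

```bash
python3 -c "
from h import *
to(knob(44.45,.1035),44.6)"
```

```text
t 7.8 pos mm [526.2788  53.5253 103.006 ] F [-2.3896  4.0736 -8.6139] w 23.73424978877052 gf 59.510507583618164
shift cm [-0.03   -0.0511 -0.0495] turn deg [ 0.0299 -0.0356  0.0853] fence ang of tool 44.358559937794254
```

>>> move_arm(rows=[[0,0,0.1,0,0,0,-1],[0,0,0,0,0,0,-1]])

```text
time: 7.97
tool_pos: [0.5262, 0.0534, 0.1019]
tool_rot: [0.0, 0.899, 0.439, 0.0]
contact_force: [-2.1, 4.0, -9.5]
gripper_width: 0.283
grasp_force: 59.5
```

>>> move_arm(rows=[[0,0,0.1,0,0,0,-1],[0,0,0,0,0,0,-1]])

```text
time: 8.13
tool_pos: [0.5262, 0.0534, 0.1009]
tool_rot: [0.0, 0.899, 0.439, 0.0]
contact_force: [-3.1, 4.2, -8.8]
gripper_width: 0.284
grasp_force: 59.6
```

>>> move_arm(rows=[[0,0,0.1,0,0,0,-1],[0,0,0,0,0,0,-1]])

```text
time: 8.3
tool_pos: [0.5262, 0.0534, 0.0999]
tool_rot: [0.0, 0.899, 0.439, 0.0]
contact_force: [-1.8, 4.3, -8.6]
gripper_width: 0.285
grasp_force: 59.6
```

>>> move_arm(rows=[[0,0,0.1,0,0,0,-1],[0,0,0,0,0,0,-1]])

```text
time: 8.47
tool_pos: [0.5261, 0.0534, 0.0989]
tool_rot: [0.0, 0.899, 0.439, 0.0]
contact_force: [-1.3, 3.7, -8.3]
gripper_width: 0.278
grasp_force: 59.6
```

The pin is entering the hole: the tool follows freely past plate level and the force falls along the spring line. I'll keep lowering to home.

>>> move_arm(rows=[[0,0,0.1,0,0,0,-1],[0,0,0.1,0,0,0,-1],[0,0,0,0,0,0,-1]])

```text
time: 8.72
tool_pos: [0.5261, 0.0534, 0.0968]
tool_rot: [0.0, 0.899, 0.439, 0.0]
contact_force: [-2.2, 3.9, -7.7]
gripper_width: 0.277
grasp_force: 59.6
```

>>> move_arm(rows=[[0,0,0.1,0,0,0,-1],[0,0,0.1,0,0,0,-1],[0,0,0,0,0,0,-1]])

```text
time: 8.97
tool_pos: [0.5261, 0.0534, 0.0948]
tool_rot: [0.0, 0.899, 0.439, 0.0]
contact_force: [-1.9, 3.0, -6.5]
gripper_width: 0.284
grasp_force: 59.7
```

>>> move_arm(rows=[[0,0,0.1,0,0,0,-1],[0,0,0,0,0,0,-1]])

```text
time: 9.13
tool_pos: [0.5263, 0.0534, 0.0946]
tool_rot: [0.0, 0.899, 0.439, 0.0]
contact_force: [-4.1, 3.3, -2.8]
gripper_width: 0.284
grasp_force: 60.0
```

It stops at 94.6 mm, the same height as the starting home position. I'll release and rise.

>>> move_arm(rows=[[0,0,0,0,0,0,-0.5],[0,0,0,0,0,0,-0.4],[0,0,0,0,0,0,-0.3],[0,0,0,0,0,0,0],[0,0,0,0,0,0,0.1],[0,0,0,0,0,0,0.1]])

```text
time: 9.63
tool_pos: [0.5275, 0.053, 0.0953]
tool_rot: [0.001, 0.899, 0.439, 0.001]
contact_force: [-1.0, 0.6, -1.2]
gripper_width: 0.55
grasp_force: 0.0
```

>>> move_arm(rows=[[0,0,-1,0,0,0,0.1],[0,0,-2,0,0,0,0.1],[0,0,-3,0,0,0,0.1],[0,0,-3,0,0,0,0.1],[0,0,-3,0,0,0,0.1],[0,4,0,0,0,0,0.1],[0,4,0,0,0,0,0.1],[0,4,0,0,0,0,0.1],[0,4,0,0,0,0,0.1],[0,4,0,0,0,0,0.1],[0,4,0,0,0,0,0.1],[0,4,0,0,0,0,0.1],[0,4,0,0,0,0,0.1],[0,0,0,0,0,0,0.1]])

```text
time: 10.8
tool_pos: [0.7816, -0.1488, 0.2109]
tool_rot: [0.001, 0.9, 0.437, -0.001]
contact_force: [-0.9, 0.4, -1.2]
gripper_width: 0.552
grasp_force: 0.0
```

Run:
```python
from h import *
from plant import manip
for n,(x,y) in dict(scene=(205,165),top=(160,112)).items():
    f=manip.grab_frame(n)["img"]
    cv2.imwrite(f"pics/{n}_end.png",cv2.resize(f[y:y+96,x:x+128],None,fx=6.25,fy=6.25,interpolation=cv2.INTER_CUBIC))
k=knob(44.58,.106); O["scene"]=(205,165)
for n in O:
  for h in(.106,.114): print(n,h,(proj(n,knob(44.58,h))[0]-O[n]+.5)*6.25-.5)
to(k,44.6)
```

```text
scene 0.106 [522.5288 178.8673]
scene 0.114 [524.1542 168.1292]
top 0.106 [337.4827 491.7405]
top 0.114 [336.1916 488.4296]
t 10.9 pos mm [ 778.7973 -144.7871  212.66  ] F [-0.4294  0.1141 -0.537 ] w 46.88161901507174 gf 0.0
shift cm [ -0.0154 -32.1445  10.7104] turn deg [-0.079   0.0353 -0.0005] fence ang of tool -135.27653827684833
```

View pics/scene_end.png

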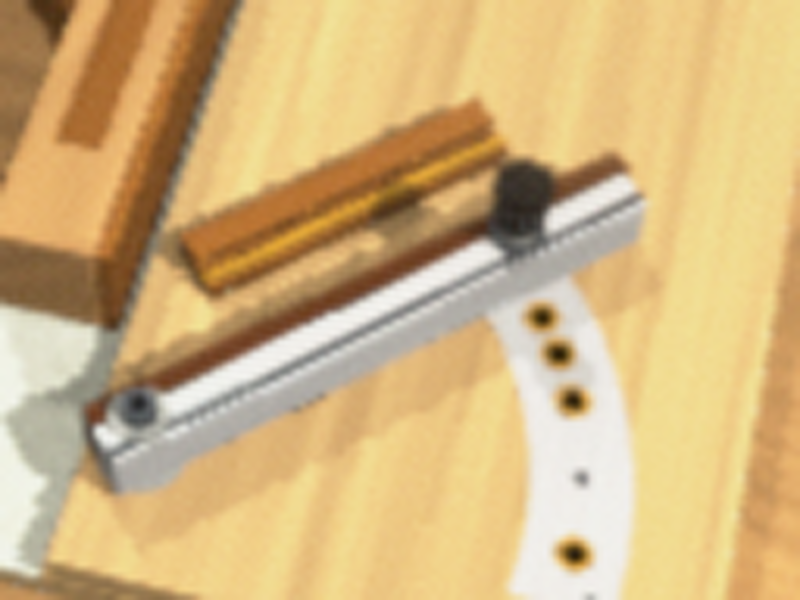

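View pics/top_end.png

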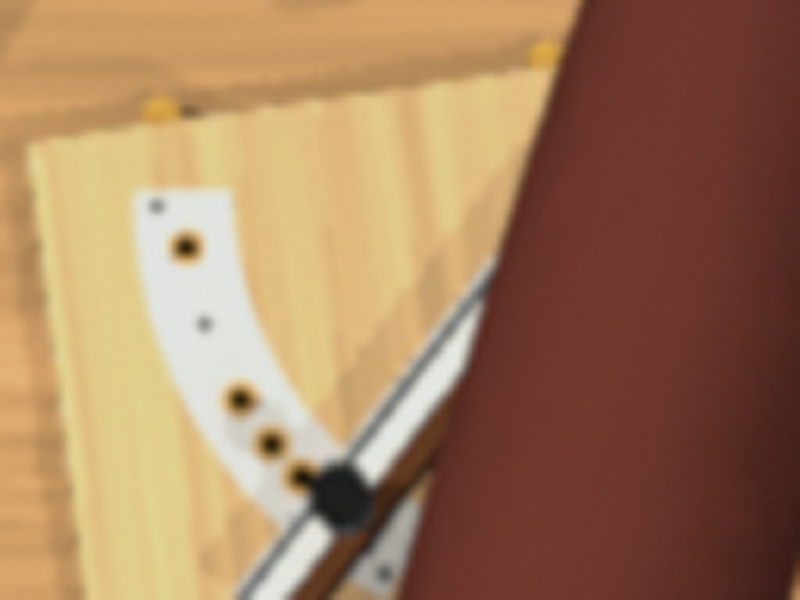

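The scene view shows the knob cap at (524,180), where I predicted (522,179) for home and (524,168) for riding on the plate. There is no red band, strip_a and the plane haven't moved, and the gripper is clear. I'll hand it in.

```bash
python3 -c "
from plant import manip
print(manip.job_done())"
```

```text
the job is handed in; nothing more can be done
None
```

The fence is set for mitres: the pin is fully home in the 45-degree hole (bushing measured near 44.6°), nothing else was disturbed, and I handed the job in at about 11 s.

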